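# Weigh out palm sugar by sliding cakes into the scale tray

## Robot

A 6-joint arm with a two-finger parallel gripper is mounted at the origin on the work surface. World frame = base frame: x ahead of the robot, y to its left, z up, the work surface at z = 0. Lengths are in m, angles in rad, forces in N, time in s.
With the tool pointing down it reaches from about 0.375 to 0.925 m from the base axis. Payload 5.7 kg.
Tool frame: the origin (TCP) lies at the very end of the fingers, on their centre line; the grasp point (between the pads) lies 19 mm behind it; z points along the fingers, y is the direction in which the jaws open and shut (so a half turn about z gives the same grasp; the last joint's range is limited). The gripper opens to 85 mm and grips with 20 to 120 N. Pads are 22 mm wide; open, the fingers measure 114 mm over their backs; the gripper's body (76 mm by 85 mm) begins 54 mm behind the grasp point. The pads swing forward as they close: fully open they stand 13 mm farther back than shut.
Start: joints at [1.162, 0.359, 1.51, -0, 1.272, -0.115], TCP at [0.174, 0.574, 0.231] pointing down, gripper open.
Joint ranges: [-2.97, 2.97], [-1.01, 2.36], [0.21, 2.38], [-0.96, 4.11], [0.2, 2.71], [-2.98, 2.98]. Speed limits (rad/s): [2.39, 2.39, 3.14, 3.14, 3.14, 3.14].

## Interface

Orientations are given as a rotation vector (axis times angle).
In Python, from workcell import readout, vision, job, spot_in, outline_of, pinpoint gives the robot as it stands. The module is installed in compiled form; this text tells all that it offers.
- The arm moves only by the tool step_arm, never from a script. Its argument "commands" is text: rows parted by semicolons, each of 4 numbers parted by spaces: the shift along the world's x, y, z in cm, then the turn about the world's z in degrees. A call has 1 to 10 rows; each row is the pose to reach, as a shift and turn from the pose commanded when the call began; what a row does not reach only later rows make up. A row lasts 1/10 s, in which the tool goes at most 50 mm and 8.59 degrees, less where a joint would pass 70% of its speed; a pose out of reach is approached as far as the arm can. A call with a gripper value outside its range is refused whole. "grip" is the opening, from -1 (shut) to 1 (fully open), set as the call begins (left out, the last holds). The fingers move at their own pace and stop on an object; the grip force is fixed at half the most. Time passes only in rows, so rows that repeat a pose let the fingers close. It gives the time, the measured TCP pose, the force and the opening at its end, in the units of the state.
- readout.state(): the state, without advancing time (a new reading comes with each control period).
- vision.snapshot(name): name is "side" or "top"; returns the picture (400x640x3 uint8, red, green, blue); there is no depth.
- vision.camera_model(name): a dict with "fx", "fy", "cx", "cy" (pixels), "camera_from_world" (4x4, takes a point from world to camera coordinates). Camera axes: x right, y down, z forward; pixel columns grow to the right and rows downward; lengths in m; the calibration is good to about 2 mm. A picture is of the moment at which its call begins. camera_model takes no time and is no camera call.
- job.close_job(): hands the job in, once; it reports no verdict.
Trained networks look in the newest picture that a camera, given by its name, has taken for a name from the list of things; names that differ only in an ending like _2 or _b are one class to them, and where a whole thing is asked for, a point or a joint stands for the part that bears it (a point fixed in the world has none). Each returns a list of dicts, best first, with "p" (0 to 1); they miss things now and then, are a little off and sometimes report something else, mostly with a low value. They report only what shows in the picture. A call takes as long as a camera call. They do not tell look-alikes from the thing itself.
- spot_in(camera, target): "location" ([row, column] in pixels, amid what is visible of it).
- outline_of(camera, target): "mask" (400x640 bool, what is visible of it) and "location" ([row, column] in pixels, amid what is visible of it).
- pinpoint(camera, target): "location" ([row, column] in pixels: a listed point, or the origin of a listed thing).
The state is a dict: "time": time; "joints": joint angles; "qvel": joint speeds; "joint_torque": joint torques, N m; "tcp_pos": TCP position; "ee_rot": TCP orientation; "ft_force": force on the tool from outside, world axes, zero at the start; "torque": the same for the moment, N m; "gripper_width": finger opening in m.
Only numpy, scipy, OpenCV 4.12 (cv2) and the standard library are available. Lean on these libraries where they do the work, as an engineer would, in place of code of your own. Each camera call takes 0.05 s, during which the arm holds its last target. There are 200 camera calls.

## Task

Weigh out a portion of palm sugar: one at a time, slide cakes across the chopping block and over its edge into the scale's tray, reading the needle after each, until it rests inside the green arc of the portion clip (use the small cakes where a large one would overshoot). Slide the cakes without picking them up, and leave the unused ones lying flat on the block; do not press on the tray, and leave the cup, spork, bottle, container and mill where they are.

Things in the scene. Friction and masses are not known exactly. Their poses are not given: they have to be found in the camera images.
- block: Thick white plastic chopping block, 330 (its x) x 310 (its y) mm, its top 80 mm above the counter. Origin: centre of its underside on the counter, z up. Its -y edge is the straight edge beside the scale's tray. It is heavy and does not move.
- tray: Open aluminium tray of a low mechanical scale, 220 (its x) x 170 (its y) x 15 mm deep, 3 mm walls and floor, axes parallel to the block's. Origin: centre of its underside, 62 mm above the counter when empty. Its +y wall runs beside the block's -y edge, 6 to 10 mm off, rim 3 mm below the block's top, shifted up to 20 mm along it. Sinks 4 mm at 250 g; settles in 0.5 s.
- needle (a joint): Red needle of the scale's round white dial (100 mm across, on the sloped console at the tray's +x end, facing away from the robot and upward). Value = angle from zero in rad, growing clockwise from the zero mark at the lower left (as read from the far side): 0.02 rad per gram in the tray, 0 when empty, 5.0 at the full 250 g. Dial ticks are 10 g apart, the long ones 50 g.
- clip (a joint): Green portion clip on the rim of the same dial: a green arc 0.48 rad (24 g) wide. Value = angle of the middle of the arc, measured as the needle's: between 1.5 and 2.9 rad (75 to 145 g). The needle points inside the arc when the two values differ by less than 0.24 rad.
- needle_tip (a point): Point on the red needle 36 mm from the dial's centre.
- clip_mid (a point): Point 36 mm from the dial's centre in the direction of the middle of the green arc (9 mm from needle_tip = edge of the arc).
- large1: Large dark-brown palm-sugar cake: hard round disc, 52 mm diameter, 16 mm high, about 48 g (42 to 54). Origin: centre of its underside; it starts flat on the block.
- large2: Large dark-brown palm-sugar cake: hard round disc, 52 mm diameter, 16 mm high, about 48 g (42 to 54). Origin: centre of its underside; it starts flat on the block.
- large3: Large dark-brown palm-sugar cake: hard round disc, 52 mm diameter, 16 mm high, about 48 g (42 to 54). Origin: centre of its underside; it starts flat on the block.
- small1: Small light-brown palm-sugar cake: hard round disc, 36 mm diameter, 13 mm high, about 18 g (15.5 to 20.5). Origin: centre of its underside; it starts flat on the block.
- small2: Small light-brown palm-sugar cake: hard round disc, 36 mm diameter, 13 mm high, about 18 g (15.5 to 20.5). Origin: centre of its underside; it starts flat on the block.
- small3: Small light-brown palm-sugar cake: hard round disc, 36 mm diameter, 13 mm high, about 18 g (15.5 to 20.5). Origin: centre of its underside; it starts flat on the block.
- small4: Small light-brown palm-sugar cake: hard round disc, 36 mm diameter, 13 mm high, about 18 g (15.5 to 20.5). Origin: centre of its underside; it starts flat on the block.
- cup: Blue silicone cup, collapsed to a round puck 74 mm across and 32 mm high, standing loose on the block among the cakes, 150 g. Origin: centre of its underside. To be left alone.
- spork: Bamboo spork lying loose along the block's +y edge (the edge away from the scale), 155 mm long (its x), 36 mm across its bowl, 6 mm high. Origin: underside, near the middle of its length. To be left alone.
- bottle: Red aluminium bottle standing on the counter, 66 mm across, 210 mm high. Origin: centre of its underside. To be left alone.
- container: Closed glass container with a grey clip-on lid on the counter, 205 (its x) x 155 x 78 mm. Origin: centre of its underside. To be left alone.
- mill: Dark wooden pepper mill standing on the counter, 56 mm across, 168 mm high. Origin: centre of its underside. To be left alone.
There are look-alikes about, which are no part of the job. Leave any blue or turquoise look-alike of the small2 alone.

How it is judged:
On the way:
1. the needle at rest with the first cake's weight alone in the tray (14 to 55 g) (value of joint needle between 0.28 and 1.1 rad and velocity of joint needle between -0.15 and 0.15 rad/s), for 0.2 s.
At the end, for the whole second after the job is handed in: The needle rests inside the green arc (within 0.258 rad of its middle, so within 12.9 g); every cake lies at rest either in the tray or flat on the chopping block; cup, spork, bottle, container and mill are within 15 mm of where they stood; the robot touches nothing (distance between needle_tip and clip_mid below 0.0093 m and velocity of joint needle between -0.15 and 0.15 rad/s and ((x of large1 in the frame of tray between -0.112 and 0.112 m and y of large1 in the frame of tray between -0.085 and 0.083 m and z of large1 in the frame of tray below 0.042 m) or (x of large1 in the frame of block between -0.165 and 0.165 m and y of large1 in the frame of block between -0.149 and 0.155 m and z of large1 in the frame of block between 0.076 and 0.085 m)) and ((x of large2 in the frame of tray between -0.112 and 0.112 m and y of large2 in the frame of tray between -0.085 and 0.083 m and z of large2 in the frame of tray below 0.042 m) or (x of large2 in the frame of block between -0.165 and 0.165 m and y of large2 in the frame of block between -0.149 and 0.155 m and z of large2 in the frame of block between 0.076 and 0.085 m)) and ((x of large3 in the frame of tray between -0.112 and 0.112 m and y of large3 in the frame of tray between -0.085 and 0.083 m and z of large3 in the frame of tray below 0.042 m) or (x of large3 in the frame of block between -0.165 and 0.165 m and y of large3 in the frame of block between -0.149 and 0.155 m and z of large3 in the frame of block between 0.076 and 0.085 m)) and ((x of small1 in the frame of tray between -0.112 and 0.112 m and y of small1 in the frame of tray between -0.085 and 0.083 m and z of small1 in the frame of tray below 0.042 m) or (x of small1 in the frame of block between -0.165 and 0.165 m and y of small1 in the frame of block between -0.149 and 0.155 m and z of small1 in the frame of block between 0.076 and 0.085 m)) and ((x of small2 in the frame of tray between -0.112 and 0.112 m and y of small2 in the frame of tray between -0.085 and 0.083 m and z of small2 in the frame of tray below 0.042 m) or (x of small2 in the frame of block between -0.165 and 0.165 m and y of small2 in the frame of block between -0.149 and 0.155 m and z of small2 in the frame of block between 0.076 and 0.085 m)) and ((x of small3 in the frame of tray between -0.112 and 0.112 m and y of small3 in the frame of tray between -0.085 and 0.083 m and z of small3 in the frame of tray below 0.042 m) or (x of small3 in the frame of block between -0.165 and 0.165 m and y of small3 in the frame of block between -0.149 and 0.155 m and z of small3 in the frame of block between 0.076 and 0.085 m)) and ((x of small4 in the frame of tray between -0.112 and 0.112 m and y of small4 in the frame of tray between -0.085 and 0.083 m and z of small4 in the frame of tray below 0.042 m) or (x of small4 in the frame of block between -0.165 and 0.165 m and y of small4 in the frame of block between -0.149 and 0.155 m and z of small4 in the frame of block between 0.076 and 0.085 m)) and linear speed of each of large1, large2, large3, small1, small2, small3, small4 below 0.02 m/s and distance of each of cup, spork, bottle, container, mill from where it was at the start of the episode below 0.015 m).
It fails at once if a cake lifted more than 25 mm off the block's top (height (world z) of any of large1, large2, large3, small1, small2, small3, small4 above 0.105 m).
It fails at once if two cakes on the block's edge at once, going over together ((y of large1 in the frame of block between -0.158 and -0.138 m and (y of large2 in the frame of block between -0.158 and -0.138 m or y of large3 in the frame of block between -0.158 and -0.138 m or y of small1 in the frame of block between -0.158 and -0.138 m or y of small2 in the frame of block between -0.158 and -0.138 m or y of small3 in the frame of block between -0.158 and -0.138 m or y of small4 in the frame of block between -0.158 and -0.138 m)) or (y of large2 in the frame of block between -0.158 and -0.138 m and (y of large3 in the frame of block between -0.158 and -0.138 m or y of small1 in the frame of block between -0.158 and -0.138 m or y of small2 in the frame of block between -0.158 and -0.138 m or y of small3 in the frame of block between -0.158 and -0.138 m or y of small4 in the frame of block between -0.158 and -0.138 m)) or (y of large3 in the frame of block between -0.158 and -0.138 m and (y of small1 in the frame of block between -0.158 and -0.138 m or y of small2 in the frame of block between -0.158 and -0.138 m or y of small3 in the frame of block between -0.158 and -0.138 m or y of small4 in the frame of block between -0.158 and -0.138 m)) or (y of small1 in the frame of block between -0.158 and -0.138 m and (y of small2 in the frame of block between -0.158 and -0.138 m or y of small3 in the frame of block between -0.158 and -0.138 m or y of small4 in the frame of block between -0.158 and -0.138 m)) or (y of small2 in the frame of block between -0.158 and -0.138 m and (y of small3 in the frame of block between -0.158 and -0.138 m or y of small4 in the frame of block between -0.158 and -0.138 m)) or (y of small3 in the frame of block between -0.158 and -0.138 m and y of small4 in the frame of block between -0.158 and -0.138 m)).
It fails at once if the tray pressed down (needle beyond 240 g, or more than 4 N from the fingers) (value of joint needle above 4.8 rad or contact force between the fingers and tray above 4 N).
It fails at once if a bystander moved more than 15 mm (distance of any of cup, spork, bottle, container, mill from where it was at the start of the episode above 0.015 m).
It also fails if it takes over 72 s, if anything falls off the work surface, if the arm or the gripper's body presses on something with over 40 N, if the wrist force passes 120 N, or if a joint passes its speed limit or range.

## Working session

There is one attempt and no reset: what is moved stays moved. The work goes in short steps, Python scripts to look and compute and a tool call to move; the robot and the scene stay as the last step left them, time stands still between calls to the robot, and variables do not carry over. Pictures are saved under pics/ and viewed, about 8 in all and at most 12, crops included, and the job is handed in when it is done.

Besides the shell and the picture viewer there is one more tool, called after "Request:" as name(argument=value, ...) on one line, values as JSON. step_arm: Moves the arm, as the interface text tells. Its arguments: {"type":"object","properties":{"commands":{"type":"string"},"grip":{"type":"number"}},"required":["commands"]}

```bash
mkdir -p pics; cat > h.py <<'E'
import numpy as np, cv2
from workcell import readout, vision, job, spot_in, outline_of, pinpoint
def ray(cam,rc,z):
    m=vision.camera_model(cam);T=np.array(m["camera_from_world"]);R=T[:3,:3];c=-R.T@T[:3,3]
    d=R.T@np.array([(rc[1]-m["cx"])/m["fx"],(rc[0]-m["cy"])/m["fy"],1]);return c+d*(z-c[2])/d[2]
def save(cam,name,crop=None,k=1):
    im=vision.snapshot(cam)
    o=im if crop is None else im[crop[0]:crop[1],crop[2]:crop[3]]
    o=cv2.resize(o,None,fx=k,fy=k,interpolation=cv2.INTER_CUBIC)
    cv2.imwrite('pics/'+name,o[:,:,::-1]);return im
def proj(cam,p):
    m=vision.camera_model(cam);q=np.array(m["camera_from_world"])@np.r_[p,1];return [m["fy"]*q[1]/q[2]+m["cy"],m["fx"]*q[0]/q[2]+m["cx"]]
E
python3 - <<'E'
from h import *
np.set_printoptions(precision=3,suppress=True)
for c in("top","side"):
    save(c,c+'0.png')
    m=vision.camera_model(c);T=np.array(m["camera_from_world"]);print(c,m["fx"],-T[:3,:3].T@T[:3,3],T[:3,:3])
for n,z in [("large1",.08),("small1",.08),("cup",.08),("block",0),("tray",.062),("spork",.08)]:
    for d in pinpoint("top",n): print(n,round(d["p"],2),np.round(d["location"]),ray("top",d["location"],z)[:2])
E
```

```text
top 381.3498035405027 [ 0.364 -0.068  1.04 ] [[ 0.045 -0.999  0.001]
 [-0.978 -0.044 -0.205]
 [ 0.205  0.008 -0.979]]
side 432.4820937509258 [0.002 0.571 0.586] [[-0.745 -0.667  0.012]
 [-0.34   0.364 -0.867]
 [ 0.574 -0.65  -0.498]]
large1 0.76 [169. 297.] [0.627 0.019]
large1 0.56 [203. 239.] [0.53  0.161]
large1 0.55 [168. 241.] [0.624 0.164]
small1 0.72 [233. 298.] [0.461 0.007]
small1 0.67 [203. 300.] [0.537 0.006]
small1 0.64 [186. 268.] [0.577 0.089]
small1 0.56 [279. 342.] [ 0.351 -0.109]
small1 0.55 [287. 226.] [0.32  0.173]
small1 0.51 [230. 228.] [0.459 0.182]
small1 0.42 [254. 403.] [ 0.42  -0.259]
cup 0.88 [216. 263.] [0.499 0.097]
block 0.85 [206. 263.] [0.538 0.113]
block 0.31 [152. 368.] [ 0.709 -0.172]
tray 0.6 [204. 356.] [ 0.545 -0.14 ]
tray 0.46 [153. 368.] [ 0.685 -0.167]
tray 0.28 [234. 230.] [0.452 0.18 ]
spork 0.71 [185. 207.] [0.574 0.248]
```

View pics/top0.png

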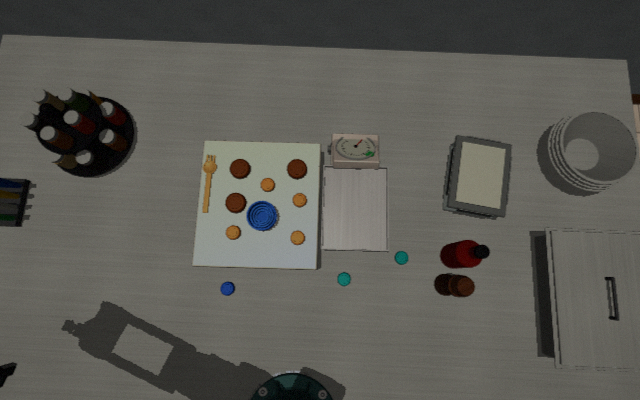

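View pics/side0.png

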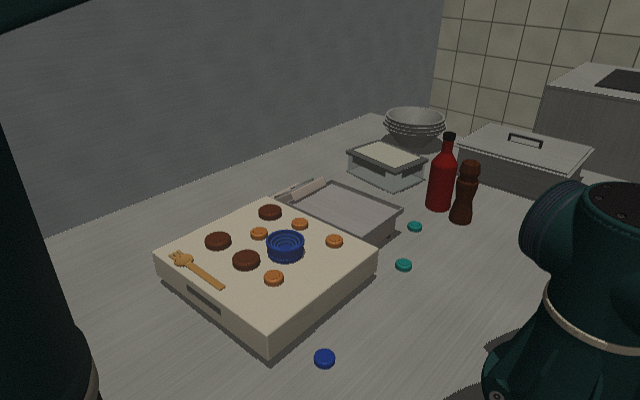

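The top view shows the block (cols 194-320, rows 141-268) with 3 large cakes, 4 small cakes and the cup. The tray is to its right and the dial is at about (147,356), with the needle at zero pointing up-right and the green clip at (154,370). The blue and turquoise discs are on the counter. The side view agrees.

```bash
python3 - <<'E'
from h import *
np.set_printoptions(precision=3,suppress=True)
im=save("top","dial0.png",(128,172,326,386),10)
for t in("needle_tip","clip_mid"):
    for d in pinpoint("top",t)[:2]: print(t,round(d["p"],2),d["location"])
for rc in [(141,205),(143,320),(268,319),(266,194)]: print("corner",ray("top",rc,.08)[:2])
for rc in [(168,324),(168,387),(250,387),(250,321)]: print("tray",ray("top",rc,.077)[:2])
hsv=cv2.cvtColor(im,cv2.COLOR_RGB2HSV)
m=((hsv[...,0]<20)&(hsv[...,1]>90)&(hsv[...,2]>50)).astype(np.uint8)
m[:,:218]*=1;n,l,s,c=cv2.connectedComponentsWithStats(m)
for i in range(1,n):
    if s[i,4]>30 and 194<c[i,0]<322 and 140<c[i,1]<268: print("cake",s[i,4],c[i],ray("top",c[i][::-1],.08+(.011))[:2])
d=outline_of("top","cup")[0];print("cup",ray("top",d["location"],.1)[:2])
E
```

```text
needle_tip 0.55 [139.4, 361.7]
clip_mid 0.58 [154.1, 366.0]
clip_mid 0.43 [182.5, 267.2]
corner [0.692 0.266]
corner [ 0.7   -0.038]
corner [ 0.376 -0.051]
corner [0.367 0.258]
tray [ 0.633 -0.052]
tray [ 0.641 -0.216]
tray [ 0.428 -0.219]
tray [ 0.421 -0.054]
cake 355 [208.113 179.769] [0.585 0.243]
cake 268 [238.776 167.769] [0.62  0.168]
cake 264 [296.284 167.731] [0.627 0.019]
cake 150 [267.327 184.26 ] [0.58  0.091]
cake 283 [234.502 202.018] [0.53 0.17]
cake 153 [299.255 199.588] [0.544 0.007]
cake 163 [232.798 231.926] [0.454 0.167]
cake 155 [297.284 237.297] [0.448 0.006]
cup [0.498 0.093]
```

View pics/dial0.png

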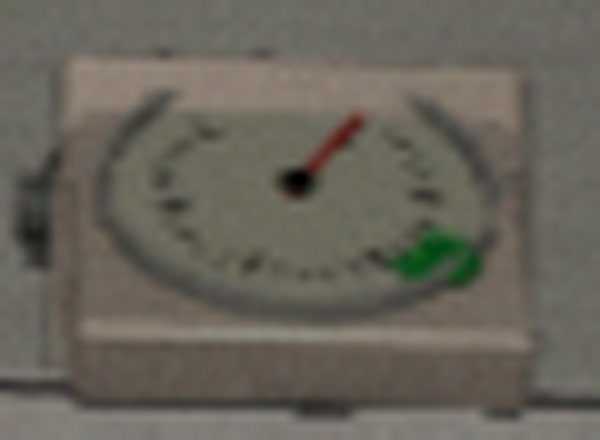

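```bash
cat > dial.py <<'E'
from h import *
from scipy.optimize import least_squares
# long ticks 1..5 rad (image px, from dial0 crop)
tk=np.array([[425,193],[378,255],[250,262],[175,205],[205,132]])/10+[326,128]
ph=np.arange(1,6.)
X=np.c_[np.cos(ph),np.sin(ph),np.ones(5)]
S,res,_,_=np.linalg.lstsq(X,tk,rcond=None)
A=S[:2].T; C=S[2]
def ang(p,c): 
    v=np.linalg.solve(A,np.array(p)-c); return np.arctan2(v[1],v[0])%(2*np.pi), np.hypot(*v)
hub=np.array([297,182])/10+[326,128]
def read(im):
    c=im[128:172,326:386].astype(int)
    g=np.argwhere((c[...,1]>c[...,0]+30)&(c[...,1]>c[...,2]+20))[:,::-1]+[326,128]
    r=np.argwhere((c[...,0]>c[...,1]+35)&(c[...,0]>c[...,2]+35))[:,::-1]+[326,128]
    ga=np.array([ang(p,C) for p in g]);
    o=dict(clip=(ga[:,0].mean(),ga[:,0].min(),ga[:,0].max()),n=len(g))
    if len(r):
        w=r-hub; f=r[np.hypot(*w.T)>2.]
        o["needle"]=ang((f if len(f) else r).mean(0),hub); o["nr"]=len(r); o["tip"]=[round(ang(p,hub)[0],2) for p in f]
    return o
E
python3 - <<'E'
from dial import *
print(C*10-[3260,1280],X@S-tk)
im=vision.snapshot("top");print(read(im))
print("net clip",ang([366.0,154.1],C))
E
```

```text
[297.57509346 191.83167008] [[ 0.07218242 -0.15595559]
 [-0.25176356  0.15891014]
 [ 0.3615319   0.0200075 ]
 [-0.28353125 -0.18853383]
 [ 0.10158049  0.16557179]]
{'clip': (np.float64(1.682747725693741), np.float64(1.4365270548991145), np.float64(1.9558923823801964)), 'n': 27, 'needle': (np.float64(6.1900151247146455), np.float64(0.7079000966932327)), 'nr': 9, 'tip': [np.float64(6.2), np.float64(6.18), np.float64(6.25), np.float64(6.15), np.float64(6.24), np.float64(6.1), np.float64(6.22), np.float64(6.19), np.float64(6.12)]}
net clip (np.float64(1.8911126384279642), np.float64(1.1565688921496133))
```

```bash
python3 - <<'E'
from h import *
from scipy.spatial.transform import Rotation as R
s=readout.state();print(s["time"],s["tcp_pos"],s["gripper_width"],s["ft_force"]);print(R.from_rotvec(s["ee_rot"]).as_matrix().round(3))
E
```

```text
0.65 [0.17374619 0.57427459 0.23130153] 0.08531033957454846 [ 0.46104135 -0.88546544  0.03572544]
[[-0.957  0.29  -0.   ]
 [ 0.29   0.957 -0.   ]
 [ 0.    -0.    -1.   ]]
```

Request:
step_arm(commands="3.3 -3.7 0 -8.5; 6.6 -7.4 0 -17; 9.9 -11.1 0 -25.5; 13.2 -14.8 0 -34; 16.5 -18.5 0 -42.5; 19.8 -22.2 0 -51; 23.1 -25.9 0 -59.5; 26.4 -29.6 0 -68; 29.7 -33.3 0 -76.5; 33 -37 0 -85", grip=-0.53)

```text
time: 1.65
tcp_pos: [0.505, 0.2026, 0.2316]
ee_rot: [2.445, 1.973, 0.001]
ft_force: [0.2, 1.3, 0.3]
gripper_width: 0.0204
```

Request:
step_arm(commands="3.3 -3.8 0 -3; 6.6 -7.6 0 -3; 9.9 -11.4 0 -3; 13.2 -15.1 -2 -3; 13.2 -15.1 -6 -3; 13.2 -15.1 -6 -3")

```text
time: 2.25
tcp_pos: [0.6329, 0.0516, 0.166]
ee_rot: [-2.487, -1.909, 0.011]
ft_force: [-2.6, 0.2, -0.5]
gripper_width: 0.0198
```

Request:
step_arm(commands="0.2 0.3 -3 0; 0.2 0.3 -6 0; 0.2 0.3 -8 0; 0.2 0.3 -8.7 0; 0.2 0.3 -8.7 0")

```text
time: 2.75
tcp_pos: [0.6372, 0.057, 0.0844]
ee_rot: [-2.488, -1.917, 0.001]
ft_force: [-0.2, -0.2, -0.2]
gripper_width: 0.0201
```

```bash
python3 - <<'E'
from dial import *
print(readout.state()["tcp_pos"],readout.state()["ft_force"])
im=save("top","a1.png",(130,275,190,395),3);print(read(im))
E
```

```text
[0.637193   0.05696289 0.08444582] [-0.20302803 -0.1645492  -0.19947066]
{'clip': (np.float64(1.6671796761080842), np.float64(1.4104971791610048), np.float64(1.9558923823801964)), 'n': 30, 'needle': (np.float64(6.167357795966747), np.float64(0.6433128799771748)), 'nr': 11, 'tip': [np.float64(6.2), np.float64(6.18), np.float64(6.25), np.float64(6.15), np.float64(6.24), np.float64(6.1), np.float64(6.22), np.float64(6.03), np.float64(6.19), np.float64(5.87), np.float64(6.12)]}
```

View pics/a1.png

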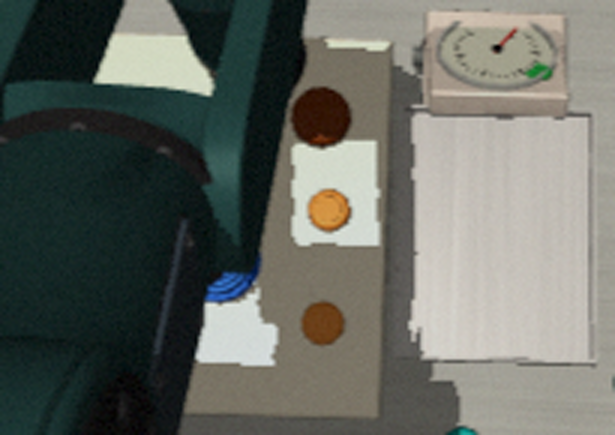

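Request:
step_arm(commands="-0.3 -1 0 0; -0.6 -2 0 0; -0.9 -3 0 0; -1.2 -4 0 0; -1.5 -5 0 0; -1.8 -6 0 0; -2.1 -7 0 0; -2.4 -8 0 0; -2.6 -8.7 0 0; -2.8 -9.3 0 0")

```text
time: 3.8
tcp_pos: [0.6095, -0.0375, 0.0842]
ee_rot: [-2.49, -1.916, 0.0]
ft_force: [0.5, 0.4, -0.6]
gripper_width: 0.0198
```

Request:
step_arm(commands="-0.2 -0.6 0 0; -0.4 -1.2 0 0; -0.6 -1.8 0 0; -0.6 -1.8 0 0; -0.4 -1.2 0 0; -0.1 0.8 2 0;-0.1 0.8 5 0; -0.1 0.8 5 0")

```text
time: 4.6
tcp_pos: [0.6119, -0.0279, 0.138]
ee_rot: [2.484, 1.915, 0.008]
ft_force: [0.9, -0.4, 0.3]
gripper_width: 0.0201
```

```bash
python3 - <<'E'
from dial import *
im=save("top","a2.png",(130,275,190,395),3);print(read(im))
E
```

```text
{'clip': (np.float64(1.6717160255507302), np.float64(1.4104971791610048), np.float64(1.9558923823801964)), 'n': 31, 'needle': (np.float64(0.9626547338150946), np.float64(0.6109370996725288)), 'nr': 13, 'tip': [np.float64(0.86), np.float64(0.91), np.float64(0.93), np.float64(0.94), np.float64(0.95), np.float64(0.96), np.float64(0.97), np.float64(0.97), np.float64(0.97), np.float64(0.98), np.float64(0.98), np.float64(0.98)]}
```

View pics/a2.png

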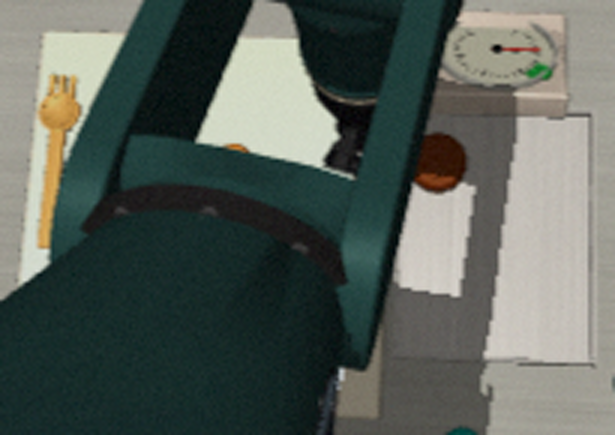

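Request:
step_arm(commands="-2 2.2 0 0; -4 4.4 0 0; -5.8 6.4 0 0; -5.8 6.4 -1 0; -5.8 6.4 -3 0; -5.8 6.4 -4.5 0; -5.8 6.4 -5 0; -5.8 6.4 -5 0")

```text
time: 5.45
tcp_pos: [0.5501, 0.0351, 0.0829]
ee_rot: [-2.489, -1.915, 0.003]
ft_force: [0.3, 0.1, 1.0]
gripper_width: 0.0199
```

Request:
step_arm(commands="-0.2 -0.9 0 0; -0.4 -1.8 0 0; -0.7 -2.7 0 0; -0.9 -3.6 0 0; -1.1 -4.5 0 0; -1.3 -5.4 0 0; -1.6 -6.3 0 0; -1.8 -7.2 0 0; -2 -7.9 0 0; -2.1 -8.5 0 0")

```text
time: 6.45
tcp_pos: [0.5295, -0.0504, 0.0842]
ee_rot: [-2.49, -1.916, 0.0]
ft_force: [0.2, 0.8, 0.0]
gripper_width: 0.0206
```

Request:
step_arm(commands="-0.2 -0.4 0 0; -0.2 -0.8 0 0; -0.2 -0.8 0 0; 0 0 0 0; 0.1 0.8 2 0; 0.1 0.8 5 0; 0.1 0.8 5 0; 0.1 0.8 5 0")

```text
time: 7.25
tcp_pos: [0.5314, -0.0411, 0.1349]
ee_rot: [2.488, 1.916, 0.002]
ft_force: [0.3, 0.5, 0.8]
gripper_width: 0.0196
```

```bash
python3 - <<'E'
from dial import *
im=save("top","a3.png",(130,275,190,395),3);print(read(im))
E
```

```text
{'clip': (np.float64(1.6761908685688114), np.float64(1.4365270548991145), np.float64(1.9558923823801964)), 'n': 28, 'needle': (np.float64(1.3003663222552608), np.float64(0.6983665860386515)), 'nr': 13, 'tip': [np.float64(1.31), np.float64(1.26), np.float64(1.22), np.float64(1.19), np.float64(1.17), np.float64(1.4), np.float64(1.36), np.float64(1.32), np.float64(1.29), np.float64(1.27), np.float64(1.25), np.float64(1.41), np.float64(1.38)]}
```

View pics/a3.png

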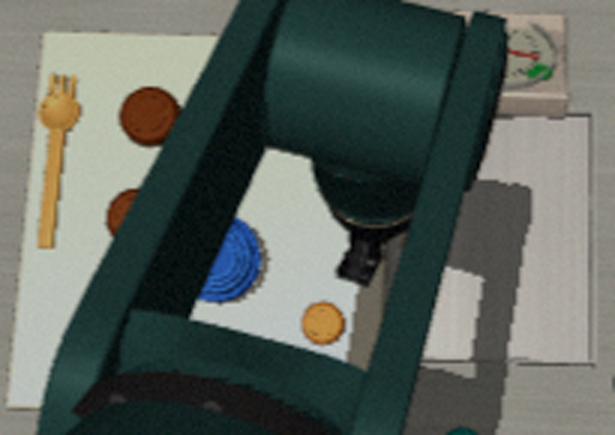

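Request:
step_arm(commands="-3 2.5 0 8; -6 5 0 16; -8.9 7.6 0 24; -8.9 7.6 0 27; -8.9 7.6 -1 27; -8.9 7.6 -3 27; -8.9 7.6 -4.5 27; -8.9 7.6 -5 27; -8.9 7.6 -5 27")

```text
time: 8.2
tcp_pos: [0.4412, 0.034, 0.0829]
ee_rot: [-1.974, -2.441, 0.002]
ft_force: [-0.5, -0.4, -0.3]
gripper_width: 0.02
```

Request:
step_arm(commands="0.2 -0.9 0 0; 0.4 -1.8 0 0; 0.6 -2.7 0 0; 0.8 -3.6 0 0; 1 -4.5 0 0; 1.2 -5.4 0 0; 1.4 -6.3 0 0; 1.6 -7.2 0 0; 1.8 -7.9 0 0; 1.9 -8.5 0 0")

```text
time: 9.2
tcp_pos: [0.461, -0.0514, 0.0843]
ee_rot: [1.974, 2.444, 0.0]
ft_force: [0.8, -0.1, 0.3]
gripper_width: 0.02
```

Request:
step_arm(commands="0.1 -0.5 0 0; 0.2 -1 0 0; 0.2 -1 0 0; 0 0 0 0; -0.1 0.8 2 0; -0.1 2 6 0; -0.1 5 10 0; 0 9 12 0; 0 13 12 0; 0 17 12 0")

```text
time: 10.2
tcp_pos: [0.4605, 0.1216, 0.2054]
ee_rot: [1.973, 2.443, 0.003]
ft_force: [-0.3, 0.2, -0.9]
gripper_width: 0.0199
```

Request:
step_arm(commands="0 4 0 0; 0 8 0 0; 0 12 0 0; 0 16 0 0; 0 20 0 0; 0 20 0 0; 0 20 0 0")

```text
time: 10.9
tcp_pos: [0.4594, 0.3203, 0.2038]
ee_rot: [-1.97, -2.447, 0.002]
ft_force: [-0.0, -0.2, -0.9]
gripper_width: 0.02
```

```bash
python3 - <<'E'
from dial import *
s=readout.state();print(s["time"],s["tcp_pos"])
im=save("top","a4.png",(125,285,170,395),3);print(read(im))
print([ (d["p"],ang(d["location"][::-1],C if t[0]=="c" else hub)) for t in("needle_tip","clip_mid") for d in pinpoint("top",t)[:1]])
E
```

```text
10.9 [0.45935752 0.32028905 0.20381338]
{'clip': (np.float64(1.682747725693741), np.float64(1.4365270548991145), np.float64(1.9558923823801964)), 'n': 27, 'needle': (np.float64(1.657802427004104), np.float64(0.6134928350786049)), 'nr': 14, 'tip': [np.float64(1.55), np.float64(1.4), np.float64(1.78), np.float64(1.64), np.float64(1.54), np.float64(1.76), np.float64(1.67), np.float64(1.59), np.float64(1.68), np.float64(1.63), np.float64(1.75), np.float64(1.69), np.float64(1.65)]}
[(0.35, (np.float64(1.80124127553994), np.float64(1.1598283579340138))), (0.49, (np.float64(1.6302624207170764), np.float64(0.8889284207611832)))]
```

View pics/a4.png

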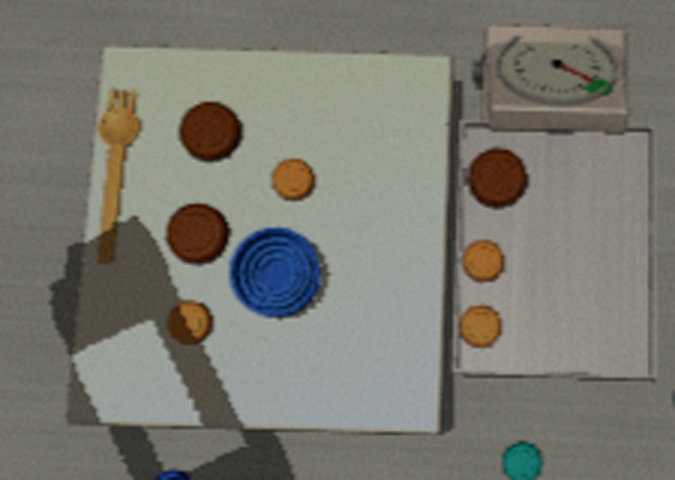

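The needle (≈1.66 rad) points into the green arc (middle ≈1.68). The three pushed cakes lie in the tray at (178,498), (260,483) and (326,480) in this crop. The other four are flat on the block, and the cup and spork look unmoved.

```bash
python3 -c "
from dial import *
print(read(vision.snapshot('top'))['needle']);print(job.close_job())"
```

```text
(np.float64(1.665580049805677), np.float64(0.6212518293172821))
the job is handed in; nothing more can be done
None
```

I weighed out the portion and handed the job in at about 11 s of the 72 s allowed. I slid one large cake and two small cakes over the block's edge one at a time, reading the needle after each:

| After cake | Needle reading | Approx. weight |
|---|---|---|
| Large | 0.96 rad | 48 g |
| First small | 1.30 rad | 65 g |
| Second small | 1.66–1.67 rad | 83 g |

- **Needle:** the last two readings, 1.66 and 1.67 rad, agree, so it is at rest. The middle of the green arc reads about 1.68 rad, well inside the 0.24 rad limit.
- **Cakes and other things:** in the last picture the three cakes lie in the tray and the other four are on the block. The cup and spork look unmoved. The bottle, container and mill were outside that crop, but the arm never went near them. The gripper is raised and touches nothing.
- **Disagreements:** the trained network put needle and clip at 1.80 and 1.63 rad with low confidence, 0.17 rad apart but still inside the arc. My dial fit also read about 0.1 rad low with the tray empty, which is well within the margin too.

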